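Clamp the glued remote and tighten the ratchet knob to its click

TASK

The long remote in the mesh tray has a split front end that has just been glued. Lay it flat, buttons up, on the bed of the little bench clamp, slide its front end under the pad and gently up against the clamp's column until it is fully home, centred and square. Then turn the ratchet knob clockwise until it slips, give it at least two clicks but no more than four, let go, and leave everything else in the tray where it is.

Things in the scene. Friction and masses are not known exactly. Their poses are not given: they have to be found in the camera images.
- remote_mid (a point): centre of the long remote: 210 long x 46 wide x 20 mm thick, 0.1 to 0.16 kg, dark grey, buttons on its +z face; +x runs along it to the front end, with a small dark infrared window and, 20 mm behind it, the thin pale line of the glued split. Longest of three remotes side by side in the tray (places vary), front ends away from the robot; at least 25 mm is free on either side of it.
- remote_nose (a point): middle of the long remote's front end face (105 mm ahead of point remote_mid, 10 mm above its underside); axes as remote_mid
- tray: stainless steel mesh tray, 275 (x) x 370 (y) mm, rim 40 mm high, walls 3 mm; origin under its centre, inner floor 3 mm above the origin; fixed to the sideboard. It stands on the left.
- clamp: bench clamp with cast base, bolted down. Origin on the sideboard, under the screw's axis; z up, +x from the open throat to the column: the remote goes in along +x. Base 215 (x from -155 to +60) x 90 mm; its flat bed, lined with cork, is 14 mm above the origin and reaches from x = -155 to +28 mm.
- post: column at the back of the clamp, fixed; origin and axes as body clamp. Its flat front face, 36 mm wide, is at x = +28 mm: the remote is home when its front end butts squarely against it, centred on y = 0 (point remote_mid then at x = -77 mm). From its top a fixed arm, 30 mm wide, reaches out to the screw's axis (x = 0): underside 56 mm, top 86 mm above the origin.
- throat (a point): fixed point of the clamp on the screw's axis, 34 mm above its origin: the level of the top of a remote on the bed. A round pad 26 mm across, at the foot of the screw, starts 2 to 7 mm above it and does not turn. Clockwise (from above) tightens: the knob runs at 0.15 N m, then slips at about 0.22 N m, pulsing from tooth to tooth; let go, the screw holds (60 to 75 N).
- knob (a joint): how far the ratchet knob has slipped on the screw (rad): 0 until the clutch lets go, then growing by 0.314 a click as the knob is turned on clockwise. Knob: knurled aluminium cylinder 40 mm across, 26 mm high, upright on the screw's axis above clamp's origin; its centre starts 110 to 115 mm above that origin and comes down 1.6 mm a radian to about 108 mm when tight.
- remote_b: middle-sized remote, 155 x 42 x 18 mm, mid grey; in the tray, not to be disturbed. Origin under its centre
- remote_c: smallest remote, 115 x 38 x 15 mm, pale grey; in the tray, not to be disturbed. Origin under its centre
- hedgehog: ceramic hedgehog figurine about 65 x 50 x 45 mm at the left end of the tray, not to be disturbed. Origin under its centre
- timer: white plastic timer plug with a dial, pins and a toggle switch, 36 x 56 x 72 mm, standing at the left end of the tray, not to be disturbed. Origin under its centre

How it is judged (in metres and radians):
On the way, in this order (a step that is already met when the one before it is completed fails the run):
1. the long remote lies flat on the bed, buttons up, its front end home against the column and square, before the knob has been tightened (x of remote_nose in the frame of clamp above 0.0262 m and y of remote_nose in the frame of clamp between -0.006 and 0.006 m and z of remote_nose in the frame of clamp below 0.027 m and angle between the x axis of remote_mid and the x axis of clamp, either way round below 0.08 rad and angle between remote_mid's own z axis and vertical below 0.05 rad), for 0.2 s.
2. the knob has been tightened on the remote until it slipped by two clicks (value of joint knob above 0.56 rad and contact force between remote and clamp above 20 N), for 0.1 s.
At the end, for the whole second after the job is handed in: The long remote lies flat (within 3 degrees), buttons up, on the clamp's bed, its front end butting on the column's face (within 1.8 mm), within 6 mm of the middle and square within 0.08 rad; it is pressed on the bed with more than 20 N; the knob has slipped by two to four clicks (0.5 to 1.45 rad) (all of step 1 and contact force between remote and clamp above 20 N and value of joint knob between 0.5 and 1.45 rad); the robot touches nothing.
It fails at once if the remote is pushed against the column with more than 15 N (contact force between remote and post above 15 N).
It fails at once if the ratchet is wound on by more than four clicks (value of joint knob above 1.45 rad).
It fails at once if another thing in the tray is moved by more than 15 mm (distance of any of remote_b, remote_c, hedgehog, timer from where it was at the start of the episode above 0.015 m).
It also fails if it takes over 72 s, if anything falls off the work surface, if the arm or the gripper's body presses on something with over 40 N, if the wrist force passes 120 N, or if a joint passes its speed limit or range.

ROBOT

A 6-joint arm with a two-finger parallel gripper is mounted at the origin on the work surface. World frame = base frame: x ahead of the robot, y to its left, z up, the work surface at z = 0. Lengths are in mm, angles in rad, forces in N, time in s.
With the tool pointing down it reaches from about 325 to 850 mm from the base axis. Payload 4.4 kg.
Tool frame: the origin (TCP) lies on the mounting face of the last link; the fingertips stand 199 mm ahead of it and the grasp point (between the pads) lies 180 mm ahead of it; z points along the fingers, x is the direction in which the jaws open and shut, and the axes are right-handed (so a half turn about z gives the same grasp; the last joint's range is limited). The gripper opens to 94 mm and grips with 3 to 60 N. Pads are 16 mm wide; open, the fingers measure 119 mm over their backs; the gripper's body (75 mm by 177 mm) begins 78 mm behind the grasp point.
Start: joints at [-0.15, 0.207, 1.542, -0, 1.393, -0.15], TCP at [575.003, -0.012, 404.647] pointing down, gripper open.
Joint ranges: [-2.73, 2.73], [-0.86, 2.22], [0.23, 2.46], [-1.11, 4.25], [0.08, 2.63], [-2.82, 2.82]. Speed limits (rad/s): [2.79, 2.79, 3.14, 3.14, 3.14, 3.14].

INTERFACE

Orientations are given as a unit quaternion [w, x, y, z].
In Python, from rig import env gives the robot as it stands.
- The arm moves only by the tool send_rows, never from a script. Its argument "series" is a list that holds one entry, the list of rows, each a list of 5 numbers: the shift along the tool's x, y, z as a fraction of full scale, then the turn about the tool's z as a fraction of full scale, then the opening, from 0 (shut) to 1 (fully open). In form: [[[dx, dy, dz, twist, claw], ...]]. A call has 1 to 12 rows; each row is the pose to reach, as a shift and turn from the pose commanded when the call began, along the tool's axes at that moment; what a row does not reach only later rows make up. Full scale, the value 1, is 200 mm for a shift and 0.5 rad for a turn. A row lasts 1/12 s, in which the tool goes at most 41.7 mm and 7.16 degrees, less where a joint would pass 70% of its speed; a pose out of reach is approached as far as the arm can. A call with a number of a shift or a turn outside -1 to 1 is refused whole. A call with a gripper value outside its range is refused whole. The fingers move at their own pace and stop on an object; the grip force is fixed at half the most. Time passes only in rows, so rows that repeat a pose let the fingers close. It gives the time, the measured TCP pose, the force and the opening at its end, in the units of the state.
- env.read_state(): the state, without advancing time (a new reading comes with each control period).
- env.grab_frame(name): name is "scene" or "side" or "wrist"; returns a dict with "image" (384x512x3 uint8, red, green, blue), "range_z" (384x512 float32, mm along the optical axis (not along the pixel's ray), 0 where there is no reading), "fx", "fy", "cx", "cy" (pixels), "pose" (4x4, takes a point from camera to world coordinates). Camera axes: x right, y down, z forward; pixel columns grow to the right and rows downward; lengths in mm; the calibration is good to about 2 mm. A picture is of the moment at which its call begins.
- env.close_job(): hands the job in, once; it reports no verdict.
The state is a dict: "time": time; "joints": joint angles; "joint_velocities": joint speeds; "tau": joint torques, N m; "tcp_pos": TCP position; "eef_rot": TCP orientation; "force": force on the tool from outside, world axes, zero at the start; "wrist_torque": the same for the moment, N m; "opening": opening from 0.0 (shut) to 1.0 (fully open).
Only numpy, scipy, OpenCV 4.12 (cv2) and the standard library are available. Lean on these libraries where they do the work, as an engineer would, in place of code of your own. Each camera call takes 0.05 s, during which the arm holds its last target. There are 200 camera calls.

## Working session

There is one attempt and no reset: what is moved stays moved. The work goes in short steps, Python scripts to look and compute and a tool call to move; the robot and the scene stay as the last step left them, time stands still between calls to the robot, and variables do not carry over. Pictures are saved under pics/ and viewed, about 8 in all and at most 12, crops included, and the job is handed in when it is done.

Besides the shell and the picture viewer there is one more tool, called after "Call:" by a JSON object that holds its "api" and its "payload". send_rows: Moves the arm, as the interface text tells. Its arguments: {"type":"object","properties":{"series":{"type":"array"}},"required":["series"]}

```bash
mkdir -p pics; ls; cat > h.py <<'E'
import numpy as np, cv2
from rig import env
def grab(n):
    f=env.grab_frame(n); np.savez('pics/'+n+'.npz',**f); return f
def pts(f):
    z=f['range_z']; v,u=np.indices(z.shape)
    P=np.stack([(u-f['cx'])/f['fx']*z,(v-f['cy'])/f['fy']*z,z,np.ones_like(z)],-1)
    return (P@np.asarray(f['pose']).T)[...,:3]
def save(f,n): cv2.imwrite('pics/'+n+'.png',cv2.cvtColor(f['image'],cv2.COLOR_RGB2BGR))
E
python3 - <<'E'
from h import *
print(env.read_state())
ims=[]
for n in ['scene','side','wrist']:
    f=grab(n); ims.append(f['image']); print(n,f['fx'],f['cx'],f['cy'],np.round(f['pose'],3).tolist())
c=np.vstack([np.hstack(ims[:2]),np.hstack([ims[2],ims[2]*0])])
cv2.imwrite('pics/a.png',cv2.cvtColor(cv2.resize(c,(800,600),interpolation=cv2.INTER_AREA),cv2.COLOR_RGB2BGR))
E
```

```text
pics
{'time': 0.0, 'joints': array([-1.50516738e-01,  2.07395861e-01,  1.54295090e+00, -4.15723721e-05,
        1.39347940e+00, -1.50478967e-01]), 'joint_velocities': array([ 0.00156064, -0.00060713,  0.00128743, -0.00125842, -0.00222918,
        0.00057523]), 'tau': array([-8.39226868e-05, -3.70882022e+01, -2.81415099e+01,  6.96549774e-02,
        3.60915181e-02, -1.71865345e-04]), 'tcp_pos': array([5.74636159e+02, 2.83388091e-02, 4.03505468e+02]), 'eef_rot': array([-1.47210351e-04,  9.99999376e-01, -1.51958772e-05, -1.10719744e-03]), 'force': array([-0.16513883,  0.55043937, -0.06303405]), 'wrist_torque': array([ 0.00581805, -0.01269134, -0.01288664]), 'opening': 0.997122662393911}
scene 390.34475364340716 259.27176122959077 189.64973710428595 [[-0.14, 0.766, -0.627, 1123.127], [0.99, 0.098, -0.102, 244.063], [-0.017, -0.635, -0.772, 853.281], [0.0, 0.0, 0.0, 1.0]]
side 475.37095367461524 243.22541400478153 193.33103210048048 [[-0.804, -0.28, 0.525, -20.847], [-0.594, 0.408, -0.693, 850.082], [-0.02, -0.869, -0.494, 610.49], [0.0, 0.0, 0.0, 1.0]]
wrist 316.9536893992287 252.40404232206023 193.4126679539086 [[1.0, 0.002, -0.001, 574.159], [0.001, -0.97, -0.242, 70.281], [-0.002, 0.242, -0.97, 383.075], [0.0, 0.0, 0.0, 1.0]]
```

View pics/a.png

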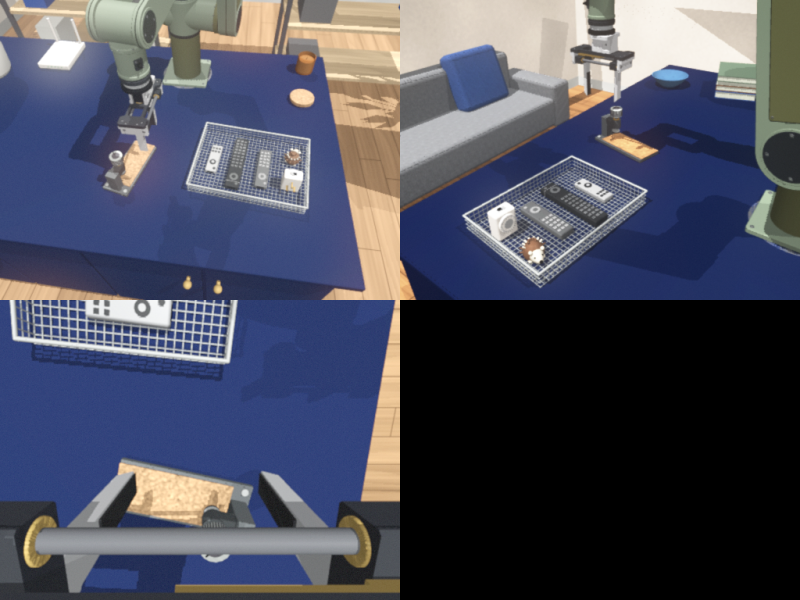

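Scene view (half scale): the tray is at (250,168), with the long dark remote at (236,163). The clamp is at (130,168) with its knob near (116,155), throat open toward the robot. Next I'll measure from the depth data.

```bash
python3 - <<'E'
from h import *
def rect(m,P,name):
    n,l,s,c=cv2.connectedComponentsWithStats(m.astype(np.uint8))
    for i in range(1,n):
        if s[i,4]>60:
            q=P[l==i]; r=cv2.minAreaRect(q[:,:2].astype(np.float32)); print(name,'px',c[i].round(),'n',s[i,4],'rect',np.round(r[0],1),np.round(r[1],1),round(r[2],1),'z',np.round(np.median(q[:,2]),1))
for n in ['scene','side']:
    f=np.load(f'pics/{n}.npz'); P=pts(f); h=cv2.cvtColor(f['image'],cv2.COLOR_RGB2HSV)
    z=P[...,2]; v=f['range_z']>0
    ws=v&(P[...,0]>300)&(P[...,0]<900)&(abs(P[...,1])<600)
    rect(ws&(z>19)&(z<28)&(h[...,1]<110)&(h[...,2]<110),P,n+' dark')
    rect(ws&(z>9)&(z<20)&(h[...,0]<30)&(h[...,1]>50)&(h[...,2]>100),P,n+' cork')
    q=P[ws&(z>95)&(z<135)&(P[...,1]<80)&(P[...,1]>-150)&(P[...,0]<760)]
    print(n,'high',len(q), q.min(0).round(), q.max(0).round(), np.median(q,0).round(1))
    t=ws&(z>112)&(z<135)&(P[...,1]<80)&(P[...,1]>-150)
    rect(t,P,n+' knobtop'); rect(ws&(z>80)&(z<90)&(P[...,1]<80),P,n+' arm')
ims=[]
f=np.load('pics/scene.npz')['image']; g=np.load('pics/side.npz')['image']
a=cv2.resize(f[150:280,110:410],(800,347),interpolation=cv2.INTER_CUBIC)
b=cv2.resize(g[110:370,60:450][:, :],(375,250),interpolation=cv2.INTER_CUBIC); b2=cv2.resize(g[120:210,230:350],(333,250),interpolation=cv2.INTER_CUBIC)
c=np.vstack([a,np.hstack([b,b2,np.zeros((250,92,3),np.uint8)])])
cv2.imwrite('pics/b.png',cv2.cvtColor(c,cv2.COLOR_RGB2BGR))
E
```

```text
scene dark px [301. 218.] n 230 rect [519.1 255.1] [ 45.2 101.2] 83.2 z 22.9
scene dark px [296. 236.] n 99 rect [584.9 247.3] [44.2 18. ] 83.7 z 22.6
scene cork px [172. 208.] n 1157 rect [531.9 -99.6] [ 82.8 185. ] 77.3 z 14.2
scene high 285 [ 575. -131.  100.] [616. -91. 129.] [ 600.8 -107.9  124.7]
scene knobtop px [148. 201.] n 233 rect [ 594.1 -111.2] [40.6 38.9] 14.1 z 125.5
scene arm px [146. 220.] n 247 rect [ 617.8 -116.3] [36.4 64.2] 76.0 z 83.9
side dark px [223. 259.] n 1028 rect [488.3 260.2] [ 48.6 210.3] 82.9 z 21.6
side cork px [294. 186.] n 1097 rect [534.7 -98.9] [ 89.  189.7] 78.2 z 12.5
side high 214 [ 574. -135.   98.] [613. -88. 127.] [ 587.9 -100.   117.6]
side knobtop px [277. 141.] n 141 rect [ 593.5 -109.1] [39.1 41.6] 41.8 z 122.9
side arm px [271. 151.] n 122 rect [ 613.7 -115.8] [35.8 72.2] 79.8 z 82.5
```

View pics/b.png

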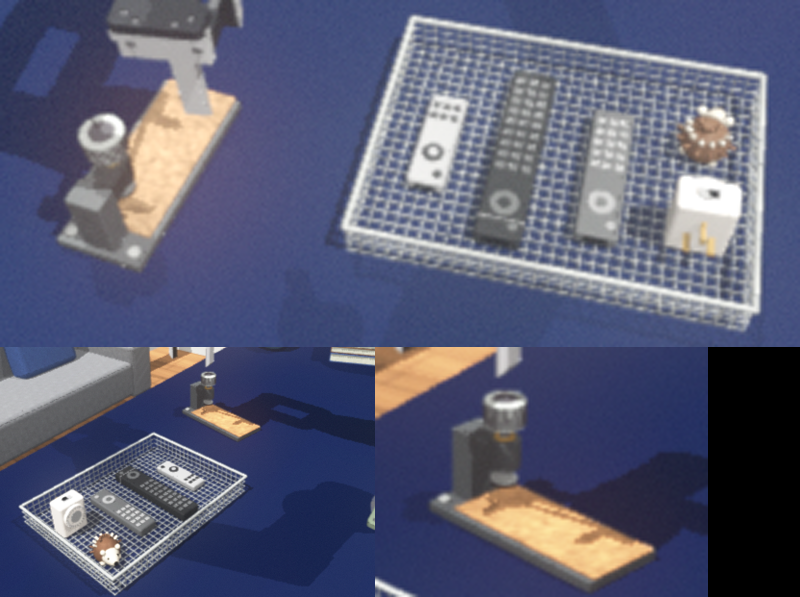

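Side close-up: the remote runs nose-away in the tray, at about (488,260) with yaw −7°. The clamp screw is at about (594,−111) with yaw about −12.5°. I'll move above the remote and twist to straddle it.

Call:
{"api": "send_rows", "payload": {"series": [[[-0.43, -1, 0.1, -1, 1], [-0.43, -1, 0.1, -1, 1], [-0.43, -1, 0.1, -1, 1], [-0.43, -1, 0.1, -1, 1], [-0.43, -1, 0.1, -1, 1], [-0.43, -1, 0.1, -1, 1]]]}}

```text
time: 0.65
tcp_pos: [486.1, 204.0, 383.5]
eef_rot: [-0.001, 0.968, 0.25, -0.001]
force: [0.4, 0.3, 0.1]
opening: 1.002
```

Call:
{"api": "send_rows", "payload": {"series": [[[0, 0, 0, -1, 0.66], [0, 0, 0, -1, 0.66], [0, 0, 0, -1, 0.66], [0, 0, 0, -1, 0.66]]]}}

```text
time: 0.98
tcp_pos: [489.0, 199.8, 384.4]
eef_rot: [0.0, 0.876, 0.482, -0.0]
force: [-0.1, 1.0, 0.5]
opening: 0.754
```

Call:
{"api": "send_rows", "payload": {"series": [[[0, 0, 0, -0.894, 0.66], [0, 0, 0, -0.894, 0.66], [0, 0, 0, -0.894, 0.66], [0, 0, 0, -0.894, 0.66], [0, 0, 0, -0.894, 0.66]]]}}

```text
time: 1.4
tcp_pos: [489.2, 199.5, 384.4]
eef_rot: [0.0, 0.749, 0.662, -0.0]
force: [-0.0, -0.2, 1.0]
opening: 0.66
```

```bash
cat >> h.py <<'E'
def rect(m,P,name,mn=60):
    n,l,s,c=cv2.connectedComponentsWithStats(m.astype(np.uint8))
    for i in range(1,n):
        if s[i,4]>mn:
            q=P[l==i]; r=cv2.minAreaRect(q[:,:2].astype(np.float32)); print(name,'px',c[i].round(),'n',s[i,4],'rect',np.round(r[0],1),np.round(r[1],1),round(r[2],1),'z',np.round(np.median(q[:,2]),1))
def yaw(st):
    from scipy.spatial.transform import Rotation as R
    return np.arctan2(*R.from_quat(np.roll(st['eef_rot'],-1)).as_matrix()[[1,0],0])
E
python3 - <<'E'
from h import *
f=grab('wrist'); save(f,'c'); P=pts(f); z=P[...,2]; h=cv2.cvtColor(f['image'],cv2.COLOR_RGB2HSV)
st=env.read_state(); print(st['tcp_pos'],yaw(st),st['joints'])
ws=(f['range_z']>0)&(P[...,0]>350)&(P[...,0]<680)&(P[...,1]>50)&(P[...,1]<420)
rect(ws&(z>10)&(z<30),P,'tall')
k=np.ones((5,5),np.uint8)
m=cv2.morphologyEx((ws&(z>19)&(z<28)).astype(np.uint8),cv2.MORPH_OPEN,k)
rect(m,P,'top')
E
```

```text
[489.16151568 199.58267526 384.440679  ] 1.444790628232679 [ 2.23571947e-01  1.25556862e-01  1.67851726e+00 -2.78046289e-04
  1.33791026e+00 -1.22115440e+00]
tall px [362.  39.] n 729 rect [359.3 321. ] [198.5   2.1] 84.3 z 21.1
tall px [178. 137.] n 534 rect [439.5 125. ] [  2.1 179.8] 84.2 z 20.5
tall px [305. 157.] n 7269 rect [488.1 259.2] [ 46.7 208.8] 83.1 z 22.5
tall px [385. 170.] n 5473 rect [502.5 346.1] [ 41.8 155.5] 84.1 z 20.4
tall px [233. 171.] n 3404 rect [481.6 177.7] [ 37.6 115.5] 82.9 z 17.5
tall px [441. 211.] n 358 rect [552.2 407.2] [12.1 36.6] 66.7 z 20.4
tall px [258. 286.] n 441 rect [619.9 184.4] [155.4  12.9] 80.3 z 16.2
top px [306. 157.] n 6971 rect [488.7 258.8] [ 45.7 207.4] 83.2 z 22.6
top px [387. 172.] n 4036 rect [502.2 346.5] [ 39.8 150.3] 84.5 z 20.6
```

View pics/c.png

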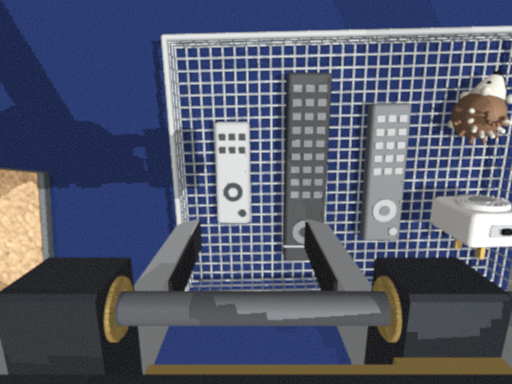

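The wrist view confirms it: the long remote is centred at (488,259), with its pale split line at pixel (305,247) on the far end. There is about 40 mm free on each side. Descending to grasp.

Call:
{"api": "send_rows", "payload": {"series": [[[0.295, -0.042, 0.2, 0, 0.7], [0.295, -0.042, 0.4, 0, 0.7], [0.295, -0.042, 0.6, 0, 0.7], [0.295, -0.042, 0.8, 0, 0.7], [0.295, -0.042, 0.87, 0, 0.7], [0.295, -0.042, 0.89, 0, 0.7], [0.295, -0.042, 0.89, 0, 0.7], [0.295, -0.042, 0.89, 0, 0.35], [0.295, -0.042, 0.89, 0, 0.35], [0.295, -0.042, 0.89, 0, 0.35], [0.295, -0.042, 0.89, 0, 0.35], [0.295, -0.042, 0.89, 0, 0.35]]]}}

```text
time: 2.45
tcp_pos: [488.5, 259.6, 208.0]
eef_rot: [0.001, 0.75, 0.662, 0.001]
force: [-0.6, -1.2, 3.8]
opening: 0.49
```

Call:
{"api": "send_rows", "payload": {"series": [[[0, 0, 0, 0, 0.35], [0, 0, -0.05, 0, 0.35], [0, 0, -0.2, 0, 0.35], [0, 0, -0.4, 0, 0.35], [0, 0, -0.5, 0, 0.35], [0, 0, -0.5, 0, 0.35]]]}}

```text
time: 2.95
tcp_pos: [489.9, 260.5, 312.8]
eef_rot: [0.002, 0.749, 0.662, 0.005]
force: [0.5, -0.4, -0.7]
opening: 0.482
```

Call:
{"api": "send_rows", "payload": {"series": [[[0, 0, -0.15, 0, 0.35], [-0.15, 0, -0.3, 0, 0.35], [-0.3, 0, -0.3, 0, 0.35], [-0.45, 0, -0.3, 0, 0.35], [-0.6, 0, -0.3, 0.2, 0.35], [-0.75, 0, -0.3, 0.2, 0.35], [-0.9, 0, -0.3, 0.2, 0.35], [-1, 0, -0.3, 0.2, 0.35], [-1, 0, -0.3, 0.2, 0.35], [-1, 0, -0.3, 0.2, 0.35]]]}}

```text
time: 3.78
tcp_pos: [462.6, 60.5, 365.4]
eef_rot: [-0.001, 0.782, 0.623, -0.001]
force: [-0.4, 0.5, -1.3]
opening: 0.485
```

```bash
python3 - <<'E'
from h import *
f=grab('wrist'); save(f,'d'); P=pts(f); z=P[...,2]; h=cv2.cvtColor(f['image'],cv2.COLOR_RGB2HSV)
st=env.read_state(); print(st['tcp_pos'],yaw(st),st['joints'])
ws=(f['range_z']>0)&(P[...,0]>350)&(P[...,0]<720)&(P[...,1]>-250)&(P[...,1]<20)
rect(ws&(z>8)&(z<22)&(h[...,0]<30)&(h[...,1]>50)&(h[...,2]>90),P,'cork')
rect(ws&(z>5)&(z<22),P,'base+bed')
rect(ws&(z>115)&(z<135),P,'knob')
rect(ws&(z>80)&(z<92),P,'arm')
w=(f['range_z']>0)&(f['range_z']<300)&(z>120)&(z<260)&(P[...,0]>370)&(h[...,1]<90)
rect(w,P,'held')
E
```

```text
[462.85318426  61.20190549 365.6569425 ] 1.345897542459838 [-5.45011908e-02  1.18735317e-02  1.84084757e+00  9.08930136e-04
  1.29074987e+00 -1.40065132e+00]
cork px [127. 225.] n 4566 rect [488.7 -89. ] [81.3 92. ] 77.0 z 13.6
base+bed px [129. 225.] n 5296 rect [488.9 -88. ] [90.8 92.2] 77.2 z 13.5
held px [253. 190.] n 23949 rect [431.1  65. ] [ 69.5 128. ] 85.1 z 180.6
held px [180. 340.] n 353 rect [458.6  36.9] [ 0.7 15.8] 76.8 z 254.4
held px [253. 345.] n 2836 rect [528.3  46.3] [45.7 31.6] 77.0 z 180.3
held px [325. 340.] n 351 rect [469.5  84.4] [ 0.8 16.3] 77.1 z 254.3
```

View pics/d.png

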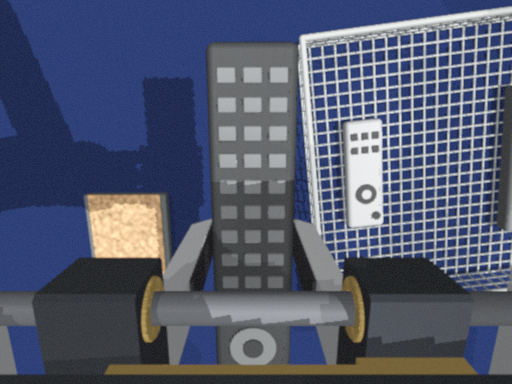

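The wrist view shows the bed's near end at (127,225), giving a clamp yaw of −12.9° and screw axis near (594.7,−111.8). The remote is held level and parallel to it. Moving over the bed and down.

Call:
{"api": "send_rows", "payload": {"series": [[[-0.15, 0.05, 0, 0, 0.35], [-0.3, 0.1, 0, 0, 0.35], [-0.45, 0.14, 0, 0, 0.35], [-0.6, 0.146, 0, 0, 0.35], [-0.696, 0.146, 0, 0, 0.35], [-0.696, 0.146, 0.1, 0, 0.35], [-0.696, 0.146, 0.25, 0, 0.35], [-0.696, 0.146, 0.4, 0, 0.35], [-0.696, 0.146, 0.55, 0, 0.35], [-0.696, 0.146, 0.65, 0, 0.35], [-0.696, 0.146, 0.69, 0, 0.35], [-0.696, 0.146, 0.69, 0, 0.35]]]}}

```text
time: 4.83
tcp_pos: [459.9, -79.7, 226.2]
eef_rot: [-0.003, 0.781, 0.624, -0.001]
force: [-0.4, -0.6, -1.5]
opening: 0.483
```

Call:
{"api": "send_rows", "payload": {"series": [[[0, 0, 0.01, 0, 0.35], [0, 0, 0.02, 0, 0.35], [0, 0, 0.025, 0, 0.35], [0, 0, 0.025, 0, 0.35]]]}}

```text
time: 5.17
tcp_pos: [461.5, -81.2, 224.7]
eef_rot: [0.001, 0.782, 0.624, 0.001]
force: [-0.9, 0.7, -1.9]
opening: 0.485
```

```bash
python3 - <<'E'
from h import *
f=grab('side'); g=grab('scene'); 
a=cv2.resize(f['image'][110:230,220:380],(800,600),interpolation=cv2.INTER_CUBIC)
cv2.imwrite('pics/e.png',cv2.cvtColor(a,cv2.COLOR_RGB2BGR))
st=env.read_state(); print(st['tcp_pos'],yaw(st),st['force'],st['wrist_torque'])
O=np.array([594.7,-111.8]); c,s=np.cos(-.225),np.sin(-.225)
d=st['tcp_pos'][:2]-O; print('clamp xy',d@[c,s],d@[-s,c])
for n,f in (('side',f),('scene',g)):
    P=pts(f); h=cv2.cvtColor(f['image'],cv2.COLOR_RGB2HSV)
    D=P[...,:2]-O; X=D@[c,s]; Y=D@[-s,c]; z=P[...,2]
    m=(f['range_z']>0)&(X>-230)&(X<-15)&(abs(Y)<60)&(z>27)&(z<45)&(h[...,2]<140)
    Q=np.dstack([X,Y,z]); rect(m,Q,n,30)
    for b in range(-90,-15,15):
        k=m&(X>b)&(X<b+15); print(b,k.sum(),np.median(z[k]) if k.any() else '',Y[k].min() if k.any() else '',Y[k].max() if k.any() else '')
E
```

```text
[461.25415547 -81.23762655 224.52343616] 1.3469320122680668 [ 1.62206041  0.8646997  -1.15995033] [ 0.05277994 -0.03370078 -0.00341268]
clamp xy -136.90088281879295 0.01940462665764278
side px [293. 179.] n 283 rect [-84.3   4.2] [ 51.4 101.6] 82.5 z 37.6
side px [326. 194.] n 490 rect [-170.8   -1.8] [118.4  64.3] 4.2 z 38.2
-90 54 37.99508726688953 -15.930162473761165 27.06700725090657
-75 63 38.664440062012545 -20.152407453419315 25.76568482318844
-60 59 37.621321598096415 -26.577115921919678 25.259035621166998
-45 41 37.814648879533365 -19.094125404353296 24.71197016102641
-30 1 42.12256345830383 2.011645439489522 2.011645439489522
scene px [175. 194.] n 578 rect [-101.1    1.2] [141.3  49.2] 5.0 z 39.4
-90 61 39.2732067850103 -20.46900448994037 24.800112553508775
-75 55 39.713649663866136 -18.942740606039155 24.283324018708804
-60 61 39.45524799793236 -18.991760597817247 23.79612634937538
-45 88 37.83875997961303 -14.686367138616573 24.271980854712282
-30 0
```

View pics/e.png

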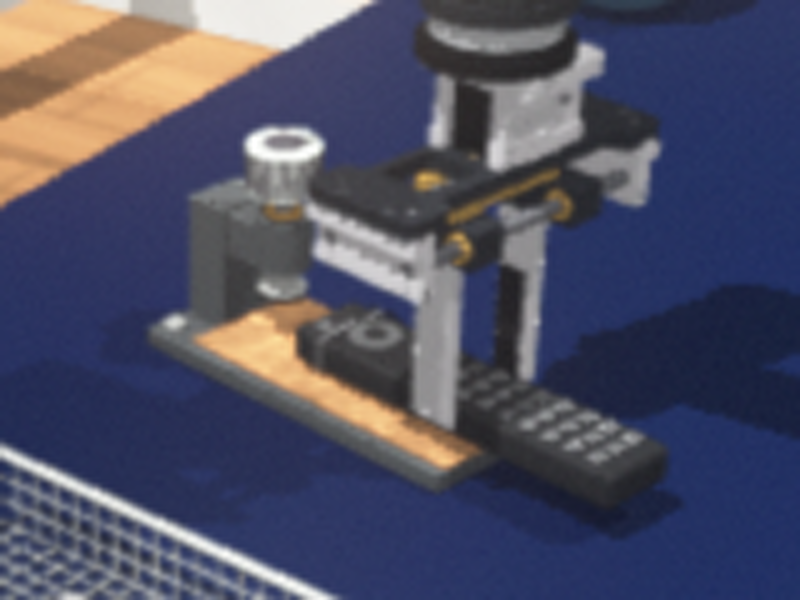

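The side view shows the remote level over the bed, nose short of the pad, with its top about 4.5 mm too high. Lowering to contact.

Call:
{"api": "send_rows", "payload": {"series": [[[0, 0, 0.005, 0, 0.35], [0, 0, 0.01, 0, 0.35], [0, 0, 0.015, 0, 0.35], [0, 0, 0.015, 0, 0.35], [0, 0, 0.015, 0, 0.35]]]}}

```text
time: 5.68
tcp_pos: [460.7, -81.1, 220.5]
eef_rot: [-0.0, 0.782, 0.624, -0.0]
force: [0.8, 0.7, -1.8]
opening: 0.487
```

Call:
{"api": "send_rows", "payload": {"series": [[[0, 0, 0.005, 0, 0.35], [0, 0, 0.005, 0, 0.35], [0, 0, 0.005, 0, 0.35]]]}}

```text
time: 5.93
tcp_pos: [460.8, -81.1, 219.5]
eef_rot: [-0.0, 0.782, 0.624, -0.0]
force: [-0.3, -0.7, -2.1]
opening: 0.49
```

Call:
{"api": "send_rows", "payload": {"series": [[[0, 0, 0.004, 0, 0.35], [0, 0, 0.004, 0, 0.35], [0, 0, 0.004, 0, 0.35]]]}}

```text
time: 6.18
tcp_pos: [460.9, -81.1, 219.0]
eef_rot: [0.0, 0.782, 0.624, 0.0]
force: [0.3, -0.4, 0.2]
opening: 0.486
```

Call:
{"api": "send_rows", "payload": {"series": [[[0, 0, 0.002, 0, 0.35], [0, 0, 0.002, 0, 0.35], [0, 0, 0.002, 0, 0.35]]]}}

```text
time: 6.43
tcp_pos: [461.0, -81.1, 219.0]
eef_rot: [0.0, 0.782, 0.624, 0.0]
force: [-2.0, 0.9, 4.6]
opening: 0.484
```

Call:
{"api": "send_rows", "payload": {"series": [[[0, 0.03, -0.002, 0, 0.35], [0, 0.06, -0.002, 0, 0.35], [0, 0.1, -0.002, 0, 0.35], [0, 0.14, -0.002, 0, 0.35], [0, 0.18, -0.002, 0, 0.35], [0, 0.22, -0.002, 0, 0.35], [0, 0.24, -0.002, 0, 0.35], [0, 0.255, -0.002, 0, 0.35], [0, 0.265, -0.002, 0, 0.35], [0, 0.27, -0.002, 0, 0.35], [0, 0.27, -0.002, 0, 0.35], [0, 0.27, -0.002, 0, 0.35]]]}}

```text
time: 7.43
tcp_pos: [512.5, -92.8, 219.0]
eef_rot: [-0.002, 0.782, 0.624, -0.001]
force: [-6.5, 1.7, 7.3]
opening: 0.484
```

```bash
python3 - <<'E'
from h import *
f=grab('side'); g=grab('scene'); w=grab('wrist')
a=cv2.resize(f['image'][120:210,230:350],(533,400),interpolation=cv2.INTER_CUBIC)
b=cv2.resize(g['image'][170:260,110:170],(267,400),interpolation=cv2.INTER_CUBIC)
cv2.imwrite('pics/f.png',cv2.cvtColor(np.hstack([a,b]),cv2.COLOR_RGB2BGR))
st=env.read_state(); print(st['tcp_pos'],yaw(st),st['force'],st['wrist_torque'])
O=np.array([594.7,-111.8]); c,s=np.cos(-.225),np.sin(-.225)
d=st['tcp_pos'][:2]-O; print('clamp xy',d@[c,s],d@[-s,c])
# wrist: lateral edges of remote and of bed
P=pts(w); D=P[...,:2]-O; X=D@[c,s]; Y=D@[-s,c]; z=P[...,2]; ok=w['range_z']>0
for b in range(-180,-60,15):
    r=ok&(X>b)&(X<b+15)&(z>29)&(z<40); q=ok&(X>b)&(X<b+15)&(z>9)&(z<20)
    if r.sum()>20: print(b,'remote',np.percentile(Y[r],[1,99]).round(1),np.median(z[r]).round(1),'bed',np.percentile(Y[q],[1,99]).round(1) if q.sum()>20 else '', np.median(z[q]) if q.any() else '')
E
```

```text
[512.51950513 -92.78856393 218.96866573] 1.3472939056091848 [-6.15521315  1.86430319  8.496106  ] [0.32499848 0.96266738 0.04893226]
clamp xy -84.35063445752604 0.19724459912151304
-180 remote [-22.2  22.3] 33.7 bed  
-165 remote [-22.   22.4] 33.6 bed [-44.8  43.3] 13.172772362038643
-150 remote [-22.   22.5] 33.7 bed [-45.   43.6] 13.121156296890092
-135 remote [-21.9  22.6] 33.7 bed [-44.9  43.6] 13.175285148674902
-120 remote [-21.9  22.7] 33.7 bed [-44.8  43.6] 13.144132613897156
-105 remote [-32.   33.2] 33.8 bed [-44.6  43.8] 13.116468260720325
-90 remote [-22.3  23.5] 33.8 bed [-45.2  44.4] 11.417644104793567
-75 remote [-21.6  23. ] 33.8 bed [-26.4  28.1] 13.493169253473667
```

View pics/f.png

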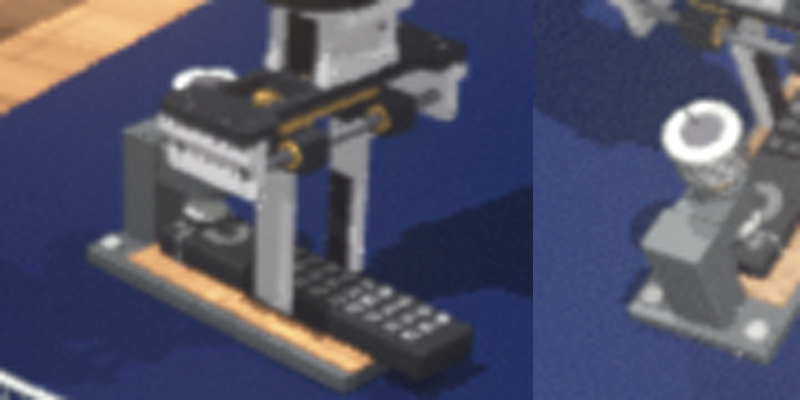

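The side view shows the remote under the pad, nose near the column. It is laterally centred within 1 mm and pressed about 8 N on the cork, so the −6.5 N is likely friction. I'll ease up slightly first.

Call:
{"api": "send_rows", "payload": {"series": [[[0, 0, -0.004, 0, 0.35], [0, 0, -0.004, 0, 0.35], [0, 0, -0.004, 0, 0.35]]]}}

```text
time: 7.83
tcp_pos: [513.5, -93.1, 219.3]
eef_rot: [0.0, 0.782, 0.624, 0.0]
force: [-0.1, -0.1, -1.4]
opening: 0.484
```

Call:
{"api": "send_rows", "payload": {"series": [[[0, 0.005, 0, 0, 0.35], [0, 0.01, 0, 0, 0.35], [0, 0.01, 0, 0, 0.35], [0, 0.01, 0, 0, 0.35]]]}}

```text
time: 8.17
tcp_pos: [515.6, -93.6, 219.5]
eef_rot: [0.0, 0.782, 0.624, 0.0]
force: [0.4, 0.9, -1.1]
opening: 0.484
```

Call:
{"api": "send_rows", "payload": {"series": [[[0, 0.005, 0, 0, 0.35], [0, 0.01, 0, 0, 0.35], [0, 0.01, 0, 0, 0.35], [0, 0.01, 0, 0, 0.35]]]}}

```text
time: 8.5
tcp_pos: [517.5, -94.0, 219.7]
eef_rot: [0.0, 0.782, 0.624, 0.0]
force: [-0.0, 0.2, -1.8]
opening: 0.489
```

Call:
{"api": "send_rows", "payload": {"series": [[[0, 0.004, 0, 0, 0.35], [0, 0.004, 0, 0, 0.35], [0, 0.004, 0, 0, 0.35]]]}}

```text
time: 8.75
tcp_pos: [518.2, -94.2, 219.7]
eef_rot: [0.0, 0.782, 0.624, 0.0]
force: [0.3, -0.1, -1.5]
opening: 0.486
```

Call:
{"api": "send_rows", "payload": {"series": [[[0, 0.004, 0, 0, 0.35], [0, 0.004, 0, 0, 0.35], [0, 0.004, 0, 0, 0.35]]]}}

```text
time: 9.0
tcp_pos: [519.0, -94.3, 219.7]
eef_rot: [0.0, 0.782, 0.624, 0.0]
force: [0.4, 0.3, -0.9]
opening: 0.489
```

Call:
{"api": "send_rows", "payload": {"series": [[[0, 0.004, 0, 0, 0.35], [0, 0.004, 0, 0, 0.35], [0, 0.004, 0, 0, 0.35]]]}}

```text
time: 9.25
tcp_pos: [519.8, -94.5, 219.7]
eef_rot: [0.0, 0.782, 0.624, 0.0]
force: [0.4, 0.1, -2.0]
opening: 0.488
```

Call:
{"api": "send_rows", "payload": {"series": [[[0, 0.003, 0, 0, 0.35], [0, 0.003, 0, 0, 0.35], [0, 0.003, 0, 0, 0.35]]]}}

```text
time: 9.5
tcp_pos: [520.3, -94.6, 219.6]
eef_rot: [-0.0, 0.782, 0.624, -0.0]
force: [-0.8, -0.1, -0.8]
opening: 0.486
```

Call:
{"api": "send_rows", "payload": {"series": [[[0, 0.003, 0, 0, 0.35], [0, 0.003, 0, 0, 0.35], [0, 0.003, 0, 0, 0.35]]]}}

```text
time: 9.75
tcp_pos: [520.6, -94.7, 219.4]
eef_rot: [-0.001, 0.782, 0.624, -0.0]
force: [-2.4, 0.4, -1.0]
opening: 0.482
```

Call:
{"api": "send_rows", "payload": {"series": [[[0, 0.002, 0, 0, 0.35], [0, 0.002, 0, 0, 0.35], [0, 0.002, 0, 0, 0.35]]]}}

```text
time: 10.0
tcp_pos: [520.7, -94.7, 219.3]
eef_rot: [-0.001, 0.782, 0.624, -0.001]
force: [-3.0, 0.7, -0.8]
opening: 0.488
```

In contact at about 3 N. Lowering onto the cork, then releasing.

Call:
{"api": "send_rows", "payload": {"series": [[[0, 0, 0.003, 0, 0.35], [0, 0, 0.003, 0, 0.35], [0, 0, 0.003, 0, 0.35], [0, 0, 0.003, 0, 0.62], [0, 0, 0.003, 0, 0.62], [0, 0, 0.003, 0, 0.62], [0, 0, 0.003, 0, 0.62], [0, 0, 0.003, 0, 0.62]]]}}

```text
time: 10.67
tcp_pos: [521.7, -95.0, 219.4]
eef_rot: [0.001, 0.782, 0.624, 0.0]
force: [-0.5, 0.6, 0.0]
opening: 0.619
```

```bash
python3 - <<'E'
from h import *
w=grab('wrist'); g=grab('scene'); f=grab('side')
st=env.read_state(); print(st['tcp_pos'],yaw(st),st['force'],st['opening'])
O=np.array([594.7,-111.8]); c,s=np.cos(-.225),np.sin(-.225)
P=pts(w); D=P[...,:2]-O; X=D@[c,s]; Y=D@[-s,c]; z=P[...,2]; ok=w['range_z']>0
r0=ok&(z>29)&(z<40)&(abs(Y)<30)&(X<-60); print('tail x',np.percentile(X[r0],1))
for b in range(-175,-60,15):
    r=ok&(X>b)&(X<b+15)&(z>29)&(z<40); q=ok&(X>b)&(X<b+15)&(z>9)&(z<20)
    if r.sum()>20: print(b,np.percentile(Y[r],[1,99]).round(1),np.median(z[r]).round(1),'bed',np.percentile(Y[q],[1,99]).round(1) if q.sum()>20 else '')
# knob height from scene/side
for n,f in (('sc',g),('si',f)):
    P=pts(f); D=P[...,:2]-O; z=P[...,2]; m=(f['range_z']>0)&(np.hypot(D[...,0],D[...,1])<24)&(z>115)&(z<135)
    rect(m,P,n+' knob',30)
    k=(f['range_z']>0)&(np.hypot(D[...,0],D[...,1])<15)&(z>118)&(z<135); print(np.percentile(z[k],[50,90]) if k.any() else '')
E
```

```text
[521.45583475 -94.89769116 219.1326906 ] 1.3470482178692293 [0.50919538 0.08540177 0.69478105] 0.6259803071985935
tail x -179.75940507410968
-175 [-22.1  22.4] 33.7 bed 
-160 [-22.1  22.3] 33.7 bed [-44.9  43.4]
-145 [-22.1  22.5] 33.6 bed [-45.   43.7]
-130 [-22.1  22.7] 33.7 bed [-44.7  43.4]
-115 [-21.9  22.7] 33.7 bed [-44.8  43.9]
-100 [-21.7  22.8] 33.7 bed [-44.7  43.7]
-85 [-38.5  39. ] 33.7 bed [-44.7  43.7]
-70 [-22.4  23.5] 33.7 bed [-31.6  32.9]
sc knob px [148. 200.] n 220 rect [ 594.6 -110.8] [40.4 39.1] 14.9 z 125.6
[126.54308991 127.9950351 ]
[124.75701471 125.90085436]
```

The remote is home: lateral centre about 0.3 mm, top level with the throat. Lifting off, winding the wrist back and lining up over the knob.

Call:
{"api": "send_rows", "payload": {"series": [[[0, 0, -0.03, 0, 0.7], [0, 0, -0.1, 0, 0.7], [0, 0, -0.3, 0, 0.7], [0, 0, -0.5, 0, 0.7], [0, 0, -0.7, 0, 0.75], [0, 0, -0.9, 0, 0.75], [0, 0.15, -0.9, -0.25, 0.75], [0, 0.3, -0.9, -0.5, 0.75], [0, 0.375, -0.9, -0.75, 0.75], [0, 0.375, -0.9, -1, 0.75], [0, 0.375, -0.9, -1, 0.75]]]}}

```text
time: 11.73
tcp_pos: [595.0, -111.7, 399.3]
eef_rot: [0.0, 0.602, 0.798, 0.0]
force: [-0.5, 1.3, -0.3]
opening: 0.751
```

Call:
{"api": "send_rows", "payload": {"series": [[[0, 0, 0, -1, 0.75], [0, 0, 0, -1, 0.75], [0, 0, 0, -1, 0.75], [0, 0, 0, -1, 0.75], [0, 0, 0, -1, 0.75]]]}}

```text
time: 12.15
tcp_pos: [593.9, -111.3, 399.2]
eef_rot: [-0.0, 0.387, 0.922, -0.0]
force: [0.2, 0.6, -0.1]
opening: 0.748
```

Call:
{"api": "send_rows", "payload": {"series": [[[0, 0, 0, -0.25, 0.75], [0, 0, 0, -0.25, 0.75], [0, 0, 0, -0.25, 0.75], [0, 0, 0, -0.25, 0.75]]]}}

```text
time: 12.48
tcp_pos: [594.2, -111.4, 399.1]
eef_rot: [-0.0, 0.331, 0.944, -0.0]
force: [-0.4, 0.7, -0.3]
opening: 0.752
```

```bash
python3 - <<'E'
from h import *
w=grab('wrist'); save(w,'g'); st=env.read_state(); print(st['tcp_pos'],yaw(st),st['joints'],st['force'],st['wrist_torque'])
P=pts(w); z=P[...,2]; D=P[...,:2]-[594.7,-111.5]
rect((w['range_z']>0)&(z>118)&(z<135)&(np.hypot(D[...,0],D[...,1])<35),P,'knob')
g=grab('scene')
O=np.array([594.7,-111.8]); c,s=np.cos(-.225),np.sin(-.225)
P=pts(g); z=P[...,2]; D=P[...,:2]-O; X=D@[c,s]; Y=D@[-s,c]; h=cv2.cvtColor(g['image'],cv2.COLOR_RGB2HSV)
rect((g['range_z']>0)&(z>31)&(z<37)&(abs(Y)<40)&(X<-15)&(X>-220)&(h[...,2]<140),np.dstack([X,Y,z]),'remote')
E
```

```text
[ 594.28150176 -111.47496894  399.10518756] 2.4683843928089635 [-3.28472760e-01  2.73023311e-01  1.47163668e+00 -8.33392442e-06
  1.39698285e+00 -2.79685571e+00] [-0.21299883  0.37058863 -0.30649524] [ 0.13741889 -0.02034744  0.01249174]
knob px [250. 200.] n 1806 rect [ 594.8 -112.3] [40.2 40.6] 30.7 z 125.2
remote px [176. 195.] n 386 rect [-99.5   1.3] [166.9  45.2] 0.3 z 34.0
```

View pics/g.png

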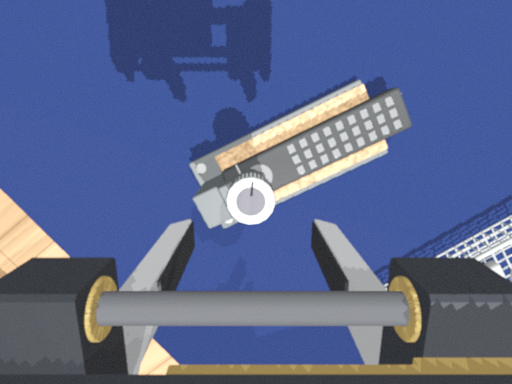

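The knob is between the jaws at (250,200) and the remote sits square beneath the arm. Descending and gripping the knob.

Call:
{"api": "send_rows", "payload": {"series": [[[-0.002, -0.001, 0.15, 0, 0.75], [-0.002, -0.001, 0.3, 0, 0.75], [-0.002, -0.001, 0.4, 0, 0.75], [-0.002, -0.001, 0.48, 0, 0.75], [-0.002, -0.001, 0.505, 0, 0.75], [-0.002, -0.001, 0.505, 0, 0.75], [-0.002, -0.001, 0.505, 0, 0.3], [-0.002, -0.001, 0.505, 0, 0.3], [-0.002, -0.001, 0.505, 0, 0.3], [-0.002, -0.001, 0.505, 0, 0.3], [-0.002, -0.001, 0.505, 0, 0.3], [-0.002, -0.001, 0.505, 0, 0.3]]]}}

```text
time: 13.58
tcp_pos: [595.1, -112.1, 299.1]
eef_rot: [0.001, 0.329, 0.944, -0.0]
force: [1.0, -0.7, 2.3]
opening: 0.422
```

Call:
{"api": "send_rows", "payload": {"series": [[[0, 0, 0.001, 0.25, 0.3], [0, 0, 0.002, 0.5, 0.3], [0, 0, 0.003, 0.75, 0.3], [0, 0, 0.004, 1, 0.3], [0, 0, 0.004, 1, 0.3]]]}}

```text
time: 14.0
tcp_pos: [595.1, -112.2, 298.3]
eef_rot: [0.001, 0.553, 0.833, 0.0]
force: [0.9, -1.1, 2.7]
opening: 0.421
```

```bash
cat > st.py <<'E'
from h import *
s=env.read_state(); print(s['tcp_pos'].round(1),'yaw',yaw(s).round(3),'j6',s['joints'][5].round(3),'F',s['force'].round(1),'T',s['wrist_torque'].round(3),'op',s['opening'])
E
python3 st.py
```

```text
[ 595.1 -112.2  298.3] yaw 1.97 j6 -2.299 F [ 0.9 -1.1  2.7] T [-0.012 -0.132 -0.123] op 0.4214512661733996
```

Call:
{"api": "send_rows", "payload": {"series": [[[0, 0, 0.001, 0.25, 0.3], [0, 0, 0.002, 0.5, 0.3], [0, 0, 0.003, 0.75, 0.3], [0, 0, 0.004, 1, 0.3], [0, 0, 0.004, 1, 0.3]]]}}

```text
time: 14.42
tcp_pos: [595.1, -112.2, 297.5]
eef_rot: [0.001, 0.741, 0.672, 0.001]
force: [0.2, -0.3, 4.2]
opening: 0.421
```

```bash
python3 st.py
```

```text
[ 595.1 -112.2  297.5] yaw 1.473 j6 -1.802 F [ 0.2 -0.3  4.2] T [-0.038 -0.177 -0.167] op 0.42097330203740363
```

Call:
{"api": "send_rows", "payload": {"series": [[[0, 0, 0.001, 0.25, 0.3], [0, 0, 0.002, 0.5, 0.3], [0, 0, 0.003, 0.75, 0.3], [0, 0, 0.004, 1, 0.3]]]}}

```text
time: 14.75
tcp_pos: [595.1, -112.2, 296.7]
eef_rot: [0.001, 0.884, 0.467, 0.001]
force: [0.5, -0.8, 4.1]
opening: 0.422
```

```bash
python3 st.py; python3 - <<'E'
from h import *
P=None
for n in ('side','scene'):
    f=grab(n); x,y=(230,110) if n=='side' else (110,160)
    a=cv2.resize(f['image'][y:y+90,x:x+90],(400,400),interpolation=cv2.INTER_CUBIC); P=a if P is None else np.hstack([P,a])
cv2.imwrite('pics/i.png',cv2.cvtColor(P,cv2.COLOR_RGB2BGR))
E
```

```text
[ 595.1 -112.2  296.7] yaw 0.972 j6 -1.301 F [ 0.5 -0.8  4.1] T [-0.077 -0.181  0.18 ] op 0.42157560582421927
```

View pics/i.png

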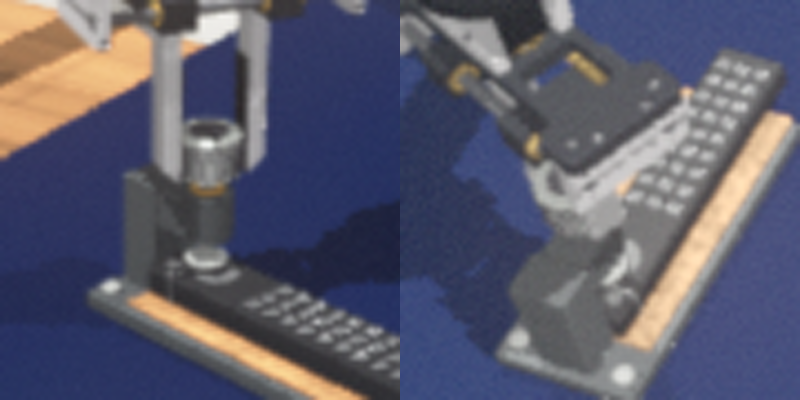

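The side view shows the fingers square on the knob and the pad just above the remote. Running torque is about 0.17 N m. I'll continue in steps with readings.

Call:
{"api": "send_rows", "payload": {"series": [[[0, 0, 0.001, 0.25, 0.3], [0, 0, 0.002, 0.5, 0.3], [0, 0, 0.003, 0.75, 0.3], [0, 0, 0.004, 1, 0.3]]]}}

```text
time: 15.18
tcp_pos: [595.1, -112.2, 295.9]
eef_rot: [0.001, 0.972, 0.235, 0.001]
force: [0.8, -0.3, 4.2]
opening: 0.42
```

```bash
python3 st.py
```

```text
[ 595.1 -112.2  295.9] yaw 0.474 j6 -0.803 F [ 0.8 -0.3  4.2] T [-0.243 -0.235  0.109] op 0.4195464133790514
```

Call:
{"api": "send_rows", "payload": {"series": [[[0, 0, 0.001, 0.25, 0.3], [0, 0, 0.002, 0.5, 0.3]]]}}

```text
time: 15.35
tcp_pos: [595.1, -112.2, 295.5]
eef_rot: [0.001, 0.994, 0.112, 0.001]
force: [0.6, -1.0, 4.2]
opening: 0.422
```

```bash
python3 st.py
```

```text
[ 595.1 -112.2  295.5] yaw 0.224 j6 -0.553 F [ 0.6 -1.   4.2] T [-0.22  -0.198  0.099] op 0.4223590943874078
```

Call:
{"api": "send_rows", "payload": {"series": [[[0, 0, 0.001, 0.25, 0.3], [0, 0, 0.002, 0.5, 0.3]]]}}

```text
time: 15.52
tcp_pos: [595.1, -112.2, 295.1]
eef_rot: [0.001, 1.0, -0.013, 0.001]
force: [-0.1, -0.5, 4.6]
opening: 0.418
```

```bash
python3 st.py
```

```text
[ 595.1 -112.2  295.1] yaw -0.026 j6 -0.303 F [-0.1 -0.5  4.6] T [-0.183 -0.169  0.117] op 0.4175771200074668
```

Call:
{"api": "send_rows", "payload": {"series": [[[0, 0, 0.001, 0.25, 0.3], [0, 0, 0.002, 0.5, 0.3]]]}}

```text
time: 15.68
tcp_pos: [595.1, -112.2, 294.7]
eef_rot: [0.0, 0.99, -0.138, 0.001]
force: [0.8, -2.2, 3.5]
opening: 0.419
```

```bash
python3 st.py
```

```text
[ 595.1 -112.2  294.7] yaw -0.276 j6 -0.053 F [ 0.8 -2.2  3.5] T [-0.255 -0.153  0.127] op 0.4185364868315788
```

Call:
{"api": "send_rows", "payload": {"series": [[[0, 0, 0.001, 0.25, 0.3], [0, 0, 0.002, 0.5, 0.3]]]}}

```text
time: 15.85
tcp_pos: [595.1, -112.3, 294.4]
eef_rot: [0.0, 0.966, -0.26, 0.001]
force: [0.7, -1.7, 5.4]
opening: 0.42
```

```bash
python3 st.py
```

```text
[ 595.1 -112.3  294.4] yaw -0.526 j6 0.197 F [ 0.7 -1.7  5.4] T [-0.252 -0.023  0.158] op 0.41981169769969234
```

Call:
{"api": "send_rows", "payload": {"series": [[[0, 0, 0.001, 0.25, 0.3], [0, 0, 0.002, 0.5, 0.3]]]}}

```text
time: 16.02
tcp_pos: [595.1, -112.3, 294.3]
eef_rot: [0.0, 0.926, -0.378, 0.001]
force: [-0.2, -1.0, 7.0]
opening: 0.42
```

```bash
python3 st.py; python3 - <<'E'
from h import *
f=grab('side'); P=pts(f); z=P[...,2]; D=P[...,:2]-[594.8,-112]
k=(f['range_z']>0)&(np.hypot(D[...,0],D[...,1])<15)&(z>112)&(z<135); print(k.sum(),np.percentile(z[k],[10,50,90]) if k.any() else '')
E
```

```text
[ 595.1 -112.3  294.3] yaw -0.776 j6 0.447 F [-0.2 -1.   7. ] T [-0.224  0.125  0.255] op 0.420319150242446
10 [119.42393315 120.01043325 121.08254238]
```

The torque has jumped to 0.255 and the descent has stopped, so it is tight. Turning on with no further descent.

Call:
{"api": "send_rows", "payload": {"series": [[[0, 0, 0, 0.1, 0.3]]]}}

```text
time: 16.15
tcp_pos: [595.1, -112.3, 294.4]
eef_rot: [0.0, 0.917, -0.399, 0.001]
force: [1.1, -1.0, 6.6]
opening: 0.416
```

```bash
python3 st.py
```

```text
[ 595.1 -112.3  294.4] yaw -0.822 j6 0.493 F [ 1.1 -1.   6.6] T [-0.214  0.093  0.226] op 0.41587868488571245
```

Call:
{"api": "send_rows", "payload": {"series": [[[0, 0, 0, 0.1, 0.3]]]}}

```text
time: 16.23
tcp_pos: [595.1, -112.2, 294.3]
eef_rot: [0.0, 0.906, -0.422, 0.001]
force: [-0.1, -1.7, 6.7]
opening: 0.42
```

```bash
python3 st.py
```

```text
[ 595.1 -112.2  294.3] yaw -0.872 j6 0.544 F [-0.1 -1.7  6.7] T [-0.206  0.081  0.172] op 0.41963534009636094
```

Call:
{"api": "send_rows", "payload": {"series": [[[0, 0, 0, 0.1, 0.3]]]}}

```text
time: 16.32
tcp_pos: [595.1, -112.3, 294.3]
eef_rot: [0.0, 0.895, -0.445, 0.001]
force: [-0.5, -1.7, 7.2]
opening: 0.417
```

```bash
python3 st.py
```

```text
[ 595.1 -112.3  294.3] yaw -0.923 j6 0.594 F [-0.5 -1.7  7.2] T [-0.143  0.081  0.11 ] op 0.41698557766950156
```

Call:
{"api": "send_rows", "payload": {"series": [[[0, 0, 0, 0.1, 0.3]]]}}

```text
time: 16.4
tcp_pos: [595.1, -112.3, 294.3]
eef_rot: [0.0, 0.884, -0.467, 0.001]
force: [-0.3, -1.0, 6.5]
opening: 0.42
```

```bash
python3 st.py
```

```text
[ 595.1 -112.3  294.3] yaw -0.973 j6 0.644 F [-0.3 -1.   6.5] T [-0.217  0.094  0.156] op 0.420433696611249
```

The torque pulses from tooth to tooth (0.255 → 0.11 → 0.156), so it is slipping, by about 0.2–0.45 rad so far. Tracking another tooth in small steps.

Call:
{"api": "send_rows", "payload": {"series": [[[0, 0, 0, 0.1, 0.3]]]}}

```text
time: 16.48
tcp_pos: [595.1, -112.3, 294.4]
eef_rot: [0.0, 0.872, -0.489, 0.001]
force: [0.3, -1.5, 6.4]
opening: 0.422
```

```bash
python3 st.py
```

```text
[ 595.1 -112.3  294.4] yaw -1.023 j6 0.694 F [ 0.3 -1.5  6.4] T [-0.173  0.083  0.138] op 0.42156823690396295
```

Call:
{"api": "send_rows", "payload": {"series": [[[0, 0, 0, 0.1, 0.3]]]}}

```text
time: 16.57
tcp_pos: [595.1, -112.3, 294.3]
eef_rot: [0.0, 0.86, -0.511, 0.001]
force: [-0.5, -1.6, 5.9]
opening: 0.418
```

```bash
python3 st.py
```

```text
[ 595.1 -112.3  294.3] yaw -1.073 j6 0.744 F [-0.5 -1.6  5.9] T [-0.132  0.109  0.15 ] op 0.41763144920626644
```

Call:
{"api": "send_rows", "payload": {"series": [[[0, 0, 0, 0.1, 0.3]]]}}

```text
time: 16.65
tcp_pos: [595.1, -112.3, 294.3]
eef_rot: [0.0, 0.847, -0.532, 0.001]
force: [1.0, -0.9, 7.0]
opening: 0.418
```

```bash
python3 st.py
```

```text
[ 595.1 -112.3  294.3] yaw -1.122 j6 0.794 F [ 1.  -0.9  7. ] T [-0.155  0.107  0.231] op 0.41781946610659904
```

Call:
{"api": "send_rows", "payload": {"series": [[[0, 0, 0, 0.1, 0.3]]]}}

```text
time: 16.73
tcp_pos: [595.1, -112.3, 294.3]
eef_rot: [0.0, 0.833, -0.553, 0.001]
force: [-0.2, -0.9, 6.4]
opening: 0.422
```

```bash
python3 st.py
```

```text
[ 595.1 -112.3  294.3] yaw -1.172 j6 0.844 F [-0.2 -0.9  6.4] T [-0.196  0.159  0.189] op 0.42239471759016983
```

Second peak at yaw −1.12, about 0.33 rad after the first, which matches the 0.314 tooth pitch. Slip is now about 0.40–0.65 rad; another 0.4 rad puts it mid-window.

Call:
{"api": "send_rows", "payload": {"series": [[[0, 0, 0, 0.2, 0.3], [0, 0, 0, 0.4, 0.3], [0, 0, 0, 0.5, 0.3]]]}}

```text
time: 16.98
tcp_pos: [595.1, -112.3, 294.4]
eef_rot: [-0.0, 0.757, -0.653, 0.001]
force: [-0.6, -0.1, 6.3]
opening: 0.422
```

```bash
python3 st.py
```

```text
[ 595.1 -112.3  294.4] yaw -1.424 j6 1.095 F [-0.6 -0.1  6.3] T [-0.172  0.125  0.177] op 0.4219059119960377
```

Call:
{"api": "send_rows", "payload": {"series": [[[0, 0, 0, 0.2, 0.3], [0, 0, 0, 0.3, 0.3], [0, 0, 0, 0.3, 0.3]]]}}

```text
time: 17.23
tcp_pos: [595.1, -112.3, 294.4]
eef_rot: [0.0, -0.707, 0.708, -0.001]
force: [-0.5, -0.0, 6.4]
opening: 0.419
```

```bash
python3 st.py
```

```text
[ 595.1 -112.3  294.4] yaw -1.572 j6 1.243 F [-0.5 -0.   6.4] T [-0.151  0.156 -0.095] op 0.41925177782429274
```

Slip is about 0.8–1.05 rad. Letting go and backing off upward.

Call:
{"api": "send_rows", "payload": {"series": [[[0, 0, 0, 0, 0.8], [0, 0, 0, 0, 0.8], [0, 0, 0, 0, 0.8], [0, 0, 0, 0, 0.8], [0, 0, 0, 0, 0.8], [0, 0, -0.1, 0, 0.8], [0, 0, -0.3, 0, 0.8], [0, 0, -0.5, 0, 0.8], [0, 0, -0.65, 0, 0.8], [0, 0, -0.65, 0, 0.8], [0, 0, -0.65, 0, 0.8]]]}}

```text
time: 18.15
tcp_pos: [595.1, -112.0, 425.7]
eef_rot: [0.001, -0.705, 0.709, -0.002]
force: [-0.0, -1.0, -0.4]
opening: 0.796
```

```bash
python3 st.py; python3 - <<'E'
from h import *
w=grab('wrist'); g=grab('scene'); s_=grab('side')
a=cv2.resize(g['image'][120:290,90:430],(800,400),interpolation=cv2.INTER_CUBIC)
b=cv2.resize(w['image'],(267,200)); d=cv2.resize(s_['image'][110:230,220:380],(267,200))
cv2.imwrite('pics/j.png',cv2.cvtColor(np.vstack([a,np.hstack([b,d,np.zeros((200,266,3),np.uint8)])]),cv2.COLOR_RGB2BGR))
O=np.array([594.7,-111.8]); c,s=np.cos(-.225),np.sin(-.225)
P=pts(g); z=P[...,2]; D=P[...,:2]-O; X=D@[c,s]; Y=D@[-s,c]; h=cv2.cvtColor(g['image'],cv2.COLOR_RGB2HSV)
rect((g['range_z']>0)&(z>31)&(z<37)&(abs(Y)<40)&(X<-15)&(X>-220)&(h[...,2]<140),np.dstack([X,Y,z]),'remote')
P=pts(w); z=P[...,2]; D=P[...,:2]-O; X=D@[c,s]; Y=D@[-s,c]
rect((w['range_z']>0)&(z>29)&(z<38)&(abs(Y)<40)&(X>-230)&(X<20),np.dstack([X,Y,z]),'remote w')
rect((w['range_z']>0)&(z>112)&(z<135)&(abs(Y)<40)&(abs(X)<40),np.dstack([X,Y,z]),'knob w')
E
```

```text
[ 595.1 -112.   425.7] yaw -1.577 j6 1.248 F [-0.  -1.  -0.4] T [0.033 0.101 0.032] op 0.7958042073573046
remote px [176. 196.] n 357 rect [-98.8   2.8] [168.4  44.8] 1.5 z 34.0
remote w px [235. 245.] n 3172 rect [-69.5  -0. ] [178.7  46. ] 0.4 z 33.6
knob w px [252. 192.] n 1467 rect [ 1.2 -0.3] [39.8 40.7] 16.4 z 120.5
```

View pics/j.png

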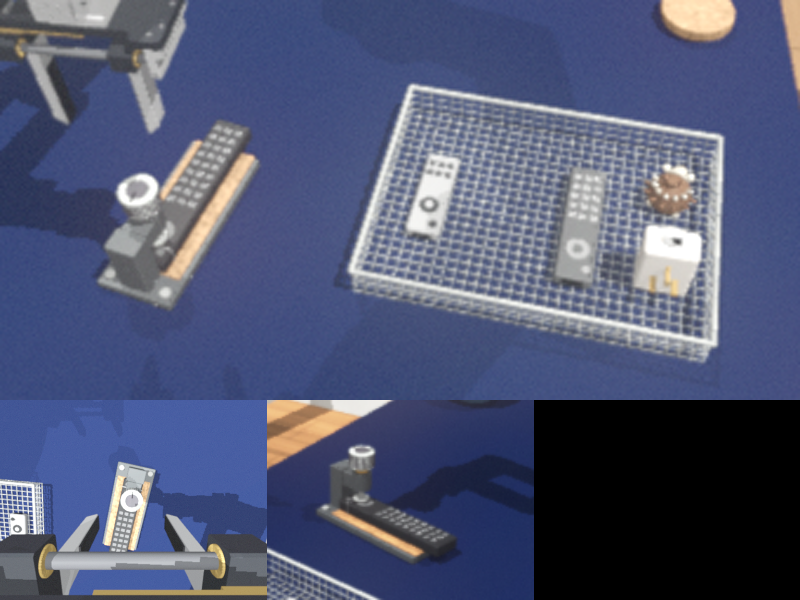

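```bash
python3 -c "
from rig import env
print(env.close_job())"
```

```text
the job is handed in; nothing more can be done
None
```

I clamped the long remote and handed the job in at about 18 s, well inside the 72 s limit; no verdict came back.

**Placing:** The remote lies buttons up on the bed. I slid it in until its front end met the column at about 3 N, then lowered and released it. I did not see the front end against the face afterwards because the clamp's arm hides it, so "home" rests on that contact force and the tail's position.

**Tightening:** I turned the knob clockwise until the torque jumped to about 0.25 N m and the knob stopped coming down. The torque then pulsed at roughly the tooth pitch (0.33 rad seen, 0.314 expected), so I took it to be slipping. From the wrist angle I estimate the ratchet slipped 0.8 to 1.05 rad, about three clicks. I could not read the slip directly.

**Last checks:**
- **Position:** the wrist camera put the remote 0 mm off centre and 0.4° out of square. The scene camera said 2.8 mm and 1.5°. They disagree, but both are within tolerance.
- **Height:** the top of the remote measured 33.6 to 34 mm, which is right for lying flat on the bed.
- **Knob:** its top was at about 120.5 mm, which fits the tight position.
- **Tray and arm:** by eye in the last scene picture, the other things in the tray had not moved. The arm was clear of everything, with no contact force.

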